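# Prop the guillotine guard on its stay and take out the veneer packet

## Robot

A 7-joint arm with a two-finger parallel gripper is mounted at the origin on the work surface. World frame = base frame: x ahead of the robot, y to its left, z up, the work surface at z = 0. Lengths are in m, angles in rad, forces in N, time in s.
With the tool pointing down it reaches from about 0.425 to 1.025 m from the base axis. Payload 3.6 kg.
Tool frame: the origin (TCP) lies midway between the tips of the shut fingers; the grasp point (between the pads) lies 19 mm behind it; y points along the fingers, x is the direction in which the jaws open and shut, and the axes are right-handed (so a half turn about y gives the same grasp; the last joint's range is limited). The gripper opens to 85 mm and grips with 20 to 120 N. Pads are 22 mm wide; open, the fingers measure 114 mm over their backs; the gripper's body (76 mm by 85 mm) begins 54 mm behind the grasp point. The pads swing forward as they close: fully open they stand 13 mm farther back than shut.
Start: joints at [-1.298, 0.591, 0.048, 1.609, -0.033, 0.943, -0.034], TCP at [0.259, 0.677, 0.231] pointing down, gripper open.
Joint ranges: [-2.69, 2.69], [-0.47, 2.24], [-1.27, 1.36], [0.19, 2.51], [-1.53, 4.68], [0.08, 2.07], [-3.09, 3.09]. Speed limits (rad/s): [2.57, 2.57, 3.14, 3.14, 3.14, 3.14, 3.14].

## Interface

Orientations are given as a unit quaternion [w, x, y, z].
In Python, from cell import manip gives the robot as it stands. The module is installed in compiled form; this text tells all that it offers.
- The arm moves only by the tool send_rows, never from a script. Its argument "steps" is a list of rows, each an object with "turn": the turn, a rotation vector about the tool's x, y, z in rad, a list of three; "delta_pos": the shift along the tool's x, y, z in mm, a list of three; "gripper": the closure, from 0 (fully open) to 1 (shut). A call has 1 to 20 rows; each row is the pose to reach, as a shift and turn from the pose commanded when the call began, along the tool's axes at that moment; what a row does not reach only later rows make up. A row lasts 1/8 s, in which the tool goes at most 62.5 mm and 10.7 degrees, less where a joint would pass 70% of its speed; a pose out of reach is approached as far as the arm can. A call with a gripper value outside its range is refused whole. The fingers move at their own pace and stop on an object; "grip_force" is the grip in N (left out, the last holds). Time passes only in rows, so rows that repeat a pose let the fingers close. It gives the time, the measured TCP pose, the force and the opening at its end, in the units of the state.
- manip.read_state(): the state, without advancing time (a new reading comes with each control period).
- manip.read_camera(name): name is "side" or "top"; returns a dict with "img" (420x560x3 uint8, red, green, blue), "z_map" (420x560 float32, m along the optical axis (not along the pixel's ray), 0 where there is no reading), "mtx" (3x3 intrinsics, pixels), "xyz" and "attitude" of the camera in the world. Camera axes: x right, y down, z forward; pixel columns grow to the right and rows downward; lengths in m; the calibration is good to about 2 mm. A picture is of the moment at which its call begins.
- manip.job_done(): hands the job in, once; it reports no verdict.
The state is a dict: "clock": time; "qpos": joint angles; "qd": joint speeds; "joint_efforts": joint torques, N m; "tool_pos": TCP position; "orientation": TCP orientation; "contact_force": force on the tool from outside, world axes, zero at the start; "ft_torque": the same for the moment, N m; "width": finger opening in m.
Only numpy, scipy, OpenCV 4.12 (cv2) and the standard library are available. Lean on these libraries where they do the work, as an engineer would, in place of code of your own. Each camera call takes 0.05 s, during which the arm holds its last target. There are 200 camera calls.

## Task

Lift the bench guillotine's clear guard by the lip at its front until the stay drops into its notch, and ease the guard down so that it stands on the stay; never let it fall. Then take the trimmed veneer packet from the table under the guard and lay it flat, wholly on the cork board, setting it down rather than dropping it. Leave the guard propped up and the weight, wedge, burnisher and tin of pins where they lie.

Things in the scene. Friction and masses are not known exactly. Their poses are not given: they have to be found in the camera images.
- guillotine: Grey cast bench guillotine, fixed. Origin on the counter; x to its back (away from the robot), y to its left, z up. Front table x -115 to 90, y +-130 mm, flat top 50 mm above the counter. Cheeks 12 mm thick along its left and right edges (y +-118 to +-130), 100 mm high. Behind (x 95 to 157) a beam on uprights (y +-155), 145 mm high; black handwheel on it to 176 mm high.
- guard_hinge (a point): Middle of the guard's hinge axis: guillotine x 90, y 0, z 105 mm; fixed. The axis runs along the guillotine's y; axes as the guillotine's. The guard is a clear sheet in a steel frame, 6 mm thick, 250 mm wide, reaching 195 mm forward from the axis; a skirt 4 mm thick, square to the sheet, hangs 25 mm under it, 193 mm from the axis.
- guard (a joint): Guard angle, rad: 0 closed (level over the front table), growing as its front is raised, stop at 1.50. Weighs 0.5 to 0.75 kg, about 3 N to raise at the lip. Not balanced: let go, it falls shut, or drops on the stay. Propped on the stay it stands at 1.31.
- guard_lip (a point): Middle of the front edge, underside, of the steel finger lip at the guard's front: 120 mm wide, 4 mm thick, free from below for 33 mm back to the skirt. 228 mm from the hinge axis, in line with the sheet; moves with the guard (closed: guillotine x -138, z 103 mm, nothing under it down to the counter). Axes turn with the guard: x along the sheet to the hinge.
- stay (a joint): Angle of the drop stay at its pivot on the guard, rad: 0 folded (guard closed), about 2.36 set in the notch, stop 2.63. A steel bar 115 mm long under the guard's right side, pivot 80 mm from the hinge; swings freely by its weight. Lowered before its foot has dropped into the notch, it slides back and the guard shuts.
- stay_foot (a point): Centre of the 8 mm pin at the stay's foot. As the guard rises it trails backwards on a smooth rail (guillotine y -100 to -118, top z 75 mm); at a guard angle of about 1.39 it drops 6 mm off the rail's end into the notch (raise to 1.42 to 1.48 to be sure). Let down then, it comes up against the step and carries the guard.
- notch (a point): Where the pin's centre lies when the stay is set: guillotine x 14, y -109, z 73 mm; fixed. On the outside of this, the right, side the machine's knife lever leans backwards from guillotine x 126, y -163, z 105 mm to x 228, z 307 mm, up to 24 mm thick; it is fixed, keep clear of it.
- packet: Trimmed veneer packet to be taken out: a block of veneers between two plywood boards held with small brass pins, 78 mm (its x) by 46 mm (its y) by 22 mm thick, about 80 g. It lies loose and flat on the front table under the guard. Origin: centre of its underside, z up.
- board: Cork-faced assembly board, 160 mm (its x) by 180 mm (its y), 12 mm thick, fixed flat on the counter left or right of the guillotine. Origin: centre of its underside on the counter.
- weight: Polished dark granite weight, 90 x 60 x 40 mm with a brass knob on top (60 mm high in all), 0.62 kg, loose. Leave it. Origin: centre of its underside.
- wedge: Pearwood offcut wedge, 100 x 40 mm, 30 mm high at its thick end, loose. Leave it. Origin: centre of its underside.
- burnisher: Flat bone burnisher with round ends, 130 x 20 x 8 mm, loose. Leave it. Origin: centre of its underside.
- pintin: Open round tin of brass pins, 72 mm across, 26 mm high, loose. Leave it. Origin: centre of its underside.
Mind the look-alikes: they are no part of the job. There is more than one size of the board; the job needs the middle-sized.

How it is judged:
By the outcome, as a careful person would: the job done as asked, in the order asked, and still so for the second after the job is handed in, with the robot touching nothing.
It also fails if it takes over 67 s, if anything falls off the work surface, if the arm or the gripper's body presses on something with over 40 N, if the wrist force passes 120 N, or if a joint passes its speed limit or range.

## Working session

There is one attempt and no reset: what is moved stays moved. The work goes in short steps, Python scripts to look and compute and a tool call to move; the robot and the scene stay as the last step left them, time stands still between calls to the robot, and variables do not carry over. Pictures are saved under pics/ and viewed, about 8 in all and at most 12, crops included, and the job is handed in when it is done.

Besides the shell and the picture viewer there is one more tool, called as name([rows], argument=value, ...), one row to a line, values as JSON. send_rows: Moves the arm, as the interface text tells. Its arguments: {"type":"object","properties":{"steps":{"type":"array"},"grip_force":{"type":"number"}},"required":["steps"]}

```bash
mkdir -p pics
cat > h.py <<'E'
import numpy as np,cv2
from cell import manip
from scipy.spatial.transform import Rotation as R
def rot(q): return R.from_quat([q[1],q[2],q[3],q[0]]).as_matrix()
def cam(n):
    c=manip.read_camera(n); a=np.array(c["attitude"],float)
    c["R"]=rot(a) if a.size==4 else a.reshape(3,3); c["t"]=np.array(c["xyz"]); return c
def save(c,f,box=None,s=1):
    im=c["img"][:,:,::-1]
    if box: im=im[box[1]:box[3],box[0]:box[2]]
    cv2.imwrite("pics/"+f,cv2.resize(im,None,fx=s,fy=s,interpolation=cv2.INTER_CUBIC))
def ray(c,u,v,z):
    d=c["R"]@np.linalg.inv(c["mtx"])@np.array([u,v,1.]); k=(z-c["t"][2])/d[2]; return c["t"]+k*d
def dep(c,u,v):
    return c["t"]+c["R"]@(np.linalg.inv(c["mtx"])@np.array([u,v,1.])*c["z_map"][int(v),int(u)])
def proj(c,p):
    q=c["mtx"]@(c["R"].T@(np.array(p)-c["t"])); return q[:2]/q[2]
def cloud(c):
    v,u=np.mgrid[0:420,0:560]; d=np.stack([u,v,np.ones_like(u)],-1)@np.linalg.inv(c["mtx"]).T
    return (d*c["z_map"][...,None])@c["R"].T+c["t"]
E
python3 - <<'E'
from h import *
print(manip.read_state())
for n in("top","side"):
    c=cam(n); save(c,n+"1.png",s=1.4); print(n,c["t"],c["R"].round(3),c["mtx"])
    np.savez(n+"1.npz",**{k:c[k] for k in("img","z_map","mtx","R","t")})
E
```

```text
{'clock': 0.0, 'qpos': array([-1.29849634,  0.59215043,  0.04831567,  1.6098354 , -0.03327212,
        0.94272327, -0.03374069]), 'qd': array([ 0.00031151,  0.00061443, -0.00028418, -0.00067201, -0.00012501,
        0.00108612, -0.00146191]), 'joint_efforts': array([-3.86946085e-04, -5.48682582e+01,  1.54612955e+00, -1.98115218e+01,
        9.33841540e-03,  8.88410490e-03,  1.89126854e-05]), 'tool_pos': array([0.25903918, 0.67624256, 0.23011391]), 'orientation': array([-0.5820828 ,  0.58310162,  0.4000921 , -0.40137069]), 'contact_force': array([ 0.17056738, -0.63842587, -0.35033743]), 'ft_torque': array([ 0.00334246, -0.02118098,  0.02810098]), 'width': 0.08532503742686619}
top [ 0.3636644  -0.09682759  1.23182676] [[ 0.022 -0.988  0.155]
 [-1.    -0.019  0.021]
 [-0.018 -0.155 -0.988]] [[413.17757112   0.         277.05500752]
 [  0.         413.17757112 217.06380335]
 [  0.           0.           1.        ]]
side [ 0.1474707  -0.84809645  0.61494559] [[ 0.902 -0.217  0.374]
 [-0.432 -0.485  0.76 ]
 [ 0.017 -0.847 -0.531]] [[386.35987625   0.         286.48977871]
 [  0.         386.35987625 211.84637429]
 [  0.           0.           1.        ]]
```

View pics/top1.png

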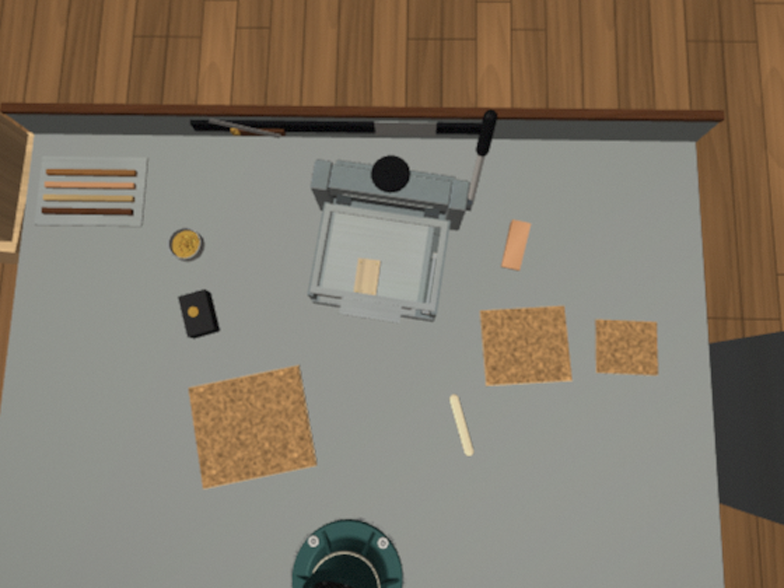

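View pics/side1.png

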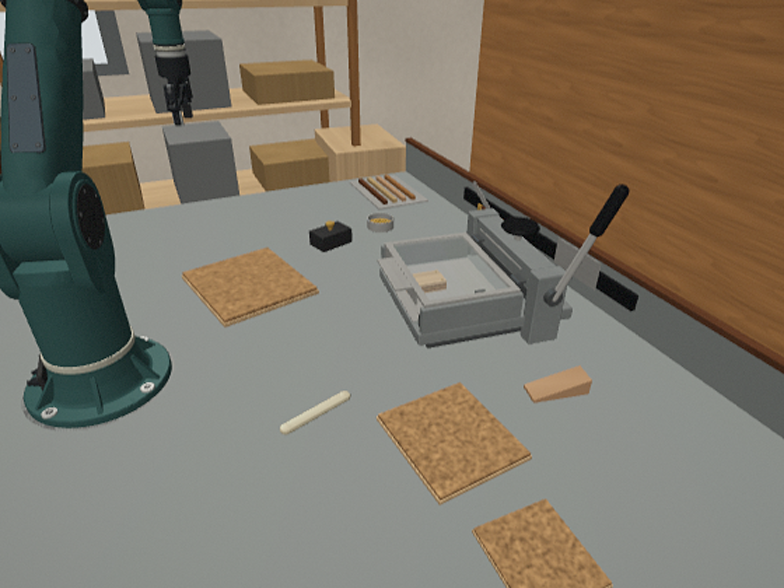

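Top view (px of the 1.4x picture): guillotine at about (380,250), with the lip at (370,312) and the packet at (367,276). Three cork boards lie at (252,427) large, (526,345) middle and (627,348) small. The packet's look-alikes are the wedge (515,245) and the wood strips in the tray (90,190). Next I measure.

Run:
```python
from h import *
c=dict(np.load("top1.npz")); P=cloud(c); hsv=cv2.cvtColor(c["img"],cv2.COLOR_RGB2HSV)
m=cv2.inRange(hsv,(8,90,60),(25,255,255))
n,l,s,ce=cv2.connectedComponentsWithStats(cv2.morphologyEx(m,cv2.MORPH_CLOSE,np.ones((5,5))))
for i in range(1,n):
    if s[i][4]>150 and ce[i][1]>100:
        cn=cv2.findContours((l==i).astype('u1'),0,2)[0][0].reshape(-1,2).astype(float)
        w=np.array([ray(c,u,v,.012)[:2] for u,v in cn]).astype('f4')
        print(ce[i].round(),cv2.minAreaRect(w*1000))
# heights: guillotine region
Z=P[...,2]
for u in (235,262,285,300): print(u,[(v,*(P[v,u]*1000).round().astype(int)) for v in range(140,236,6)])
# lip : points with z ~ .09-.12 around
for v in (214,218,222,226,228): print(v,[(u,*(P[v,u]*1000).round().astype(int)) for u in range(215,320,8)])
save(c,"crop1.png",(205,100,345,240),5)
```

```text
[ 65. 127.] ((825.7698364257812, 601.8154907226562), (42.564727783203125, 200.61581420898438), 0.8371055722236633)
[ 64. 141.] ((780.89990234375, 600.4156494140625), (201.9522247314453, 11.741918563842773), 89.79450225830078)
[ 62. 150.] ((751.0262451171875, 602.1015014648438), (9.660938262939453, 197.9764862060547), 0.9144313931465149)
[368. 174.] ((691.1585693359375, -342.221923828125), (41.07024002075195, 107.711181640625), 76.53736114501953)
[132. 174.] ((681.0363159179688, 376.73828125), (58.27688217163086, 61.60661697387695), 64.480224609375)
[375. 247.] ((473.9214782714844, -360.4266357421875), (156.68841552734375, 177.37295532226562), 4.557635307312012)
[447. 248.] ((474.3349609375, -571.5892944335938), (124.83172607421875, 110.765625), 88.5914306640625)
[179. 305.] ((294.2022705078125, 207.89572143554688), (207.73695373535156, 236.27293395996094), 12.739358901977539)
[536. 393.] ((84.0840835571289, -804.5427856445312), (155.83595275878906, 122.92559814453125), 0.024414049461483955)
235 [(140, np.int64(761), np.int64(52), np.int64(105)), (146, np.int64(742), np.int64(51), np.
[... 6152 characters left out ...]
.int64(520), np.int64(116), np.int64(4)), (223, np.int64(521), np.int64(92), np.int64(-1)), (231, np.int64(521), np.int64(68), np.int64(1)), (239, np.int64(522), np.int64(44), np.int64(0)), (247, np.int64(522), np.int64(19), np.int64(1)), (255, np.int64(522), np.int64(-5), np.int64(2)), (263, np.int64(523), np.int64(-29), np.int64(2)), (271, np.int64(509), np.int64(-57), np.int64(108)), (279, np.int64(510), np.int64(-78), np.int64(109)), (287, np.int64(524), np.int64(-101), np.int64(-1)), (295, np.int64(525), np.int64(-125), np.int64(1)), (303, np.int64(519), np.int64(-147), np.int64(48)), (311, np.int64(526), np.int64(-173), np.int64(-1)), (319, np.int64(526), np.int64(-197), np.int64(-1))]
```

View pics/crop1.png

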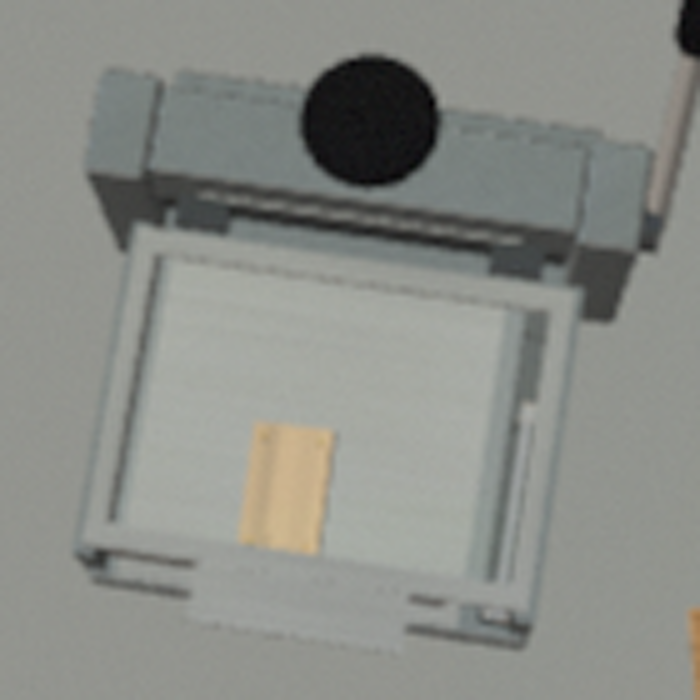

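The crop shows the closed guard: frame corners at about (135,228), (585,290), (535,612) and (80,548), with the lip front edge from (188,615) to (403,652). The packet is at (290,487), its front end hidden by the lip. The stay is on the right. The middle board, measured 157x177 mm, is centred at (0.474,-0.360).

Run:
```python
from h import *
c=dict(np.load("top1.npz")); P=cloud(c)
for n,u,v in [("BL",135,228),("BR",585,290),("FL",80,548),("lipL",188,612),("lipR",403,652)]:
    print(n,(ray(c,205+u/5-.4,100+v/5-.4,.108)*1000).round(1))
# robust: guard-top depth points z .100-.114
m=(P[...,2]>.098)&(P[...,2]<.118)&(P[...,0]>.48)&(P[...,0]<.76)&(abs(P[...,1]+.04)<.17)
m=cv2.morphologyEx(m.astype('u1'),cv2.MORPH_OPEN,np.ones((3,3)))
m=cv2.morphologyEx(m,cv2.MORPH_CLOSE,np.ones((5,5)))
n,l,s,ce=cv2.connectedComponentsWithStats(m); i=1+s[1:,4].argmax(); 
g=P[l==i][:,:2]*1000; print(s[i],cv2.minAreaRect(g.astype('f4')))
# lip front line
v,u=np.nonzero(l==i)
F=[]
for k in range(250,283):
    vv=v[u==k]
    if len(vv): F.append(ray(c,k,vv.max()+.5,.108)[:2]*1000)
F=np.array(F); p=np.polyfit(F[:,1],F[:,0],1); print("lip",p,np.degrees(np.arctan(p[0])),F[[0,-1]])
T=manip.read_state(); print(rot(T["orientation"]).round(3))
for n,u,v in [("BL",262,425),("BR",335,430),("FL",240,545),("FR",318,555)]:
    print(n,(ray(c,205+u/5-.4,100+v/5-.4,.072)*1000).round(1))
```

```text
BL [744.   61.1 108. ]
BR [ 711.7 -194.   108. ]
FL [559.1  84.4 108. ]
lipL [524.5  23.2 108. ]
lipR [504.6 -95.5 108. ]
[ 221  140  101   91 6683] ((564.3278198242188, -43.622314453125), (259.80072021484375, 383.2655334472656), 82.2334213256836)
lip [1.37409492e-01 5.15283629e+02] 7.823986965594446 [[515.17403543   1.39303606]
 [503.07114236 -86.81228864]]
[[ 0.358 -0.001 -0.934]
 [ 0.934 -0.002  0.358]
 [-0.002 -1.    -0.   ]]
BL [639.2 -11.8  72. ]
BR [637. -54.  72.]
FL [568.8  -1.3  72. ]
FR [563.9 -46.   72. ]
```

send_rows([
  {"delta_pos": [-46, -30, -38], "turn": [0, 0, 0], "gripper": 0},
  {"delta_pos": [-92, -60, -76], "turn": [0, 0, 0], "gripper": 0},
  {"delta_pos": [-139, -90, -115], "turn": [0, -0.05, 0], "gripper": 0},
  {"delta_pos": [-186, -100, -153], "turn": [0, -0.1, 0], "gripper": 0},
  {"delta_pos": [-232, -100, -191], "turn": [0, -0.15, 0], "gripper": 0},
  {"delta_pos": [-278, -100, -229], "turn": [0, -0.2, 0], "gripper": 0},
  {"delta_pos": [-325, -100, -267], "turn": [0, -0.23, 0], "gripper": 0},
  {"delta_pos": [-371, -100, -306], "turn": [0, -0.23, 0], "gripper": 0},
  {"delta_pos": [-418, -100, -344], "turn": [0, -0.23, 0], "gripper": 0},
  {"delta_pos": [-464, -100, -382], "turn": [0, -0.23, 0], "gripper": 0},
  {"delta_pos": [-464, -100, -382], "turn": [0, -0.23, 0], "gripper": 0},
])

```text
clock: 1.48
tool_pos: [0.4508, 0.1016, 0.3313]
orientation: [-0.535, 0.536, 0.462, -0.462]
contact_force: [0.5, 1.4, -0.1]
width: 0.0855
```

```bash
cat > st.py <<'E'
from h import *
import json
s=manip.read_state(); print(round(s["clock"],2),s["tool_pos"].round(4),"q",s["qpos"].round(3),"F",s["contact_force"].round(1),s["width"]);print(rot(s["orientation"]).round(3))
open("log.txt","a").write(json.dumps([s["qpos"].tolist(),s["tool_pos"].tolist(),s["orientation"].tolist()])+"\n")
E
echo '[[-1.29849634,0.59215043,0.04831567,1.6098354,-0.03327212,0.94272327,-0.03374069],[0.25903918,0.67624256,0.23011391],[-0.5820828,0.58310162,0.4000921,-0.40137069]]' > log.txt
python3 st.py
```

```text
1.48 [0.4508 0.1016 0.3313] q [-0.549  0.134  0.257  2.071 -0.04   0.942  1.154] F [ 0.5  1.4 -0.1] 0.08548434355263534
[[ 0.146  0.    -0.989]
 [ 0.989 -0.002  0.146]
 [-0.002 -1.    -0.   ]]
```

```bash
cat > kin.py <<'E'
from h import *
import json,itertools
from scipy.optimize import least_squares
D=[json.loads(l) for l in open("log.txt")]
Rz=lambda a:R.from_euler('z',a).as_matrix(); Ry=lambda a:R.from_euler('y',a).as_matrix()
def fk(q,p,sg):
    q=np.array(q)*sg
    A=Rz(q[0]+p[4])@Ry(q[1]); e=np.array([0,0,p[0]])+A@[p[7],0,p[1]]
    B=A@Rz(q[2])@Ry(q[3]); w=e+B@[p[8],0,p[2]]
    C=B@Rz(q[4])@Ry(q[5]+p[6]); t=w+C@[p[9],0,p[3]]
    return t,C@Rz(q[6]+p[5]),e,w
# TCP frame: tool y = approach, so columns (x, y=approach, z): M=C*T with T mapping
T=np.array([[1,0,0],[0,0,-1],[0,1,0.]])
def res(p,sg):
    r=[]
    for q,t,o in D:
        P,C,_,_=fk(q,p,sg); r+=list((P-t)*5)+list(((C@T)-rot(o)).ravel())
    return np.array(r+list(np.array(p[6:])*.01))
def fit():
    best=[]
    for s in itertools.product([1,-1],repeat=4):
        sg=np.array([s[0],1,s[1],1,s[2],1,s[3]])
        for y in(0,1.57,3.14,-1.57):
            f=least_squares(res,[.35,.5,.5,.25,0,y,0,0,0,0],args=(sg,)); best.append((f.cost,sg.tolist(),f.x.round(4).tolist()))
    return sorted(best,key=lambda b:b[0])
if __name__=="__main__":
    for b in fit()[:6]: print(b)
E
python3 kin.py
```

```text
(np.float64(2.934791832687181e-08), [-1, 1, -1, 1, -1, 1, -1], [8.7512, 0.6488, 0.4829, 8.7795, -0.0619, -3.2035, -0.0001, -0.0091, 0.0005, 0.0])
(np.float64(2.9347918326876353e-08), [-1, 1, -1, 1, -1, 1, -1], [8.7512, 0.6488, 0.4829, 8.7795, -0.0619, 3.0797, -0.0001, -0.0091, 0.0005, 0.0])
(np.float64(2.9347918326882197e-08), [-1, 1, -1, 1, -1, 1, -1], [8.7512, 0.6488, 0.4829, 8.7795, -0.0619, 3.0797, -0.0001, -0.0091, 0.0005, 0.0])
(np.float64(0.007072429938307023), [-1, 1, -1, 1, 1, 1, -1], [0.5228, 0.6153, 0.4695, 0.5209, -0.0235, -3.122, -0.0013, 0.0026, 0.006, -0.0034])
(np.float64(0.007072429938368243), [-1, 1, -1, 1, 1, 1, -1], [0.5228, 0.6153, 0.4695, 0.5209, -0.0235, -3.122, -0.0013, 0.0026, 0.006, -0.0034])
(np.float64(0.00707242993840276), [-1, 1, -1, 1, 1, 1, -1], [0.5228, 0.6153, 0.4695, 0.5209, -0.0235, 3.1612, -0.0013, 0.0026, 0.006, -0.0034])
```

send_rows([
  {"delta_pos": [0, 0, 0], "turn": [-0.13, 0, 0.13], "gripper": 0},
  {"delta_pos": [0, 0, 0], "turn": [-0.25, 0, 0.25], "gripper": 0},
  {"delta_pos": [0, 0, 0], "turn": [-0.25, 0, 0.25], "gripper": 0},
])

```text
clock: 1.85
tool_pos: [0.4479, 0.1107, 0.3302]
orientation: [-0.399, 0.646, 0.452, -0.469]
contact_force: [-1.1, 0.2, -0.5]
width: 0.0856
```

```bash
python3 st.py; python3 kin.py
```

```text
1.85 [0.4479 0.1107 0.3302] q [-0.777  0.108  0.221  2.155  0.424  0.893  0.617] F [-1.1  0.2 -0.5] 0.08561647579945006
[[ 0.152  0.209 -0.966]
 [ 0.957 -0.274  0.092]
 [-0.245 -0.939 -0.242]]
(np.float64(0.002039856410647699), [-1, 1, -1, 1, -1, 1, -1], [0.4359, 0.6066, 0.3236, 0.48, -0.063, -3.2033, -0.0072, -0.0177, 0.0558, -0.1707])
(np.float64(0.002039856410647717), [-1, 1, -1, 1, -1, 1, -1], [0.4359, 0.6066, 0.3236, 0.48, -0.063, 3.0798, -0.0072, -0.0177, 0.0558, -0.1707])
(np.float64(0.0020398564106500114), [-1, 1, -1, 1, -1, 1, -1], [0.4359, 0.6066, 0.3236, 0.48, -0.063, 3.0798, -0.0072, -0.0177, 0.0558, -0.1707])
(np.float64(0.35503744456970604), [-1, 1, 1, 1, -1, 1, -1], [-1.4582, 0.7736, 2.3164, -1.414, -0.1499, 3.3309, 0.0354, 0.2287, -1.2164, 2.5529])
(np.float64(0.35503744458646813), [-1, 1, 1, 1, -1, 1, -1], [-1.4582, 0.7736, 2.3164, -1.414, -0.1499, -2.9523, 0.0354, 0.2287, -1.2164, 2.553])
(np.float64(0.35503744459194064), [-1, 1, 1, 1, -1, 1, -1], [-1.4581, 0.7736, 2.3164, -1.414, -0.1499, -2.9523, 0.0354, 0.2287, -1.2164, 2.5529])
```

send_rows([
  {"delta_pos": [0, 0, 0], "turn": [0, 0, 0], "gripper": 0},
  {"delta_pos": [0, 0, 0], "turn": [0, 0, 0], "gripper": 0},
  {"delta_pos": [0, 0, 0], "turn": [0, 0, 0], "gripper": 0},
])

```text
clock: 2.22
tool_pos: [0.4506, 0.1061, 0.3315]
orientation: [-0.401, 0.649, 0.449, -0.465]
contact_force: [-0.2, -0.4, -0.6]
width: 0.085
```

```bash
sed -i '$d' log.txt; python3 st.py; python3 kin.py|head -1; python3 -c "
from kin import *
b=fit()[0]; print(res(b[2],b[1]).round(3))"
```

```text
2.23 [0.4506 0.1061 0.3315] q [-0.771  0.107  0.227  2.152  0.425  0.893  0.616] F [-0.2 -0.4 -0.6] 0.0850070334534131
[[ 0.164  0.209 -0.964]
 [ 0.956 -0.276  0.103]
 [-0.244 -0.938 -0.245]]
(np.float64(0.002025328836951171), [-1, 1, -1, 1, -1, 1, -1], [0.4472, 0.6063, 0.3276, 0.4811, -0.0625, 3.0804, -0.0072, -0.0176, 0.0653, -0.1731])
[ 0.019 -0.003  0.02   0.001  0.003  0.    -0.     0.007  0.001  0.007
  0.    -0.     0.     0.037 -0.032  0.001  0.007  0.    -0.     0.001
  0.001  0.002  0.    -0.007 -0.012 -0.006  0.01  -0.001 -0.012 -0.003
 -0.002 -0.008  0.001 -0.009 -0.     0.011 -0.    -0.     0.001 -0.002]
```

```bash
cat > kin2.py <<'E'
from kin import *
sg=np.array([-1,1,-1,1,-1,1,-1])
def fk2(q,p):
    q=np.array(q)*sg+p[4:11]
    A=Rz(q[0])@Ry(q[1]); e=np.array([0,0,p[0]])+A@[0,0,p[1]]
    B=A@Rz(q[2])@Ry(q[3]); w=e+B@[0,0,p[2]]
    C=B@Rz(q[4])@Ry(q[5]); t=w+C@[0,0,p[3]]
    return t,C@Rz(q[6])@T
def res2(p):
    r=[]
    for q,t,o in D:
        P,C=fk2(q,p); r+=list((P-t)*5)+list((C-rot(o)).ravel())
    return np.array(r+list((np.array(p[4:])-[0,0,0,0,0,0,np.pi])*.003)+list((np.array(p[:4])-[.4,.6,.45,.3])*.001))
def fit2(): return least_squares(res2,[.4,.6,.45,.3]+[0]*6+[np.pi])
if __name__=="__main__":
    f=fit2(); print(f.cost,f.x.round(4)); print(f.fun.round(3)[:36])
E
python3 kin2.py
```

```text
0.002319753788480443 [ 0.3817  0.6079  0.4881  0.3565 -0.0834 -0.0038  0.0251  0.0328 -0.0216
 -0.0353  3.0989]
[ 0.025 -0.01   0.008  0.007  0.005  0.003 -0.003  0.004  0.007  0.006
  0.    -0.004 -0.003  0.05  -0.011  0.004  0.008  0.001 -0.001 -0.012
  0.004 -0.011  0.    -0.01  -0.006 -0.006  0.003 -0.009 -0.006 -0.003
 -0.002 -0.009 -0.009 -0.012  0.001  0.007]
```

```bash
cat > plan.py <<'E'
from kin2 import *
ps=fit2().x
lo=np.array([-2.69,-.47,-1.27,.19,-1.53,.08,-3.09]);hi=np.array([2.69,2.24,1.36,2.51,4.68,2.07,3.09])
def ik(t,M,q0):
    f=lambda q:np.r_[(fk2(q,ps)[0]-t)*5,(fk2(q,ps)[1]-M).ravel(),.003*(q-q0)]
    s=least_squares(f,np.clip(q0,lo+.01,hi-.01),bounds=(lo,hi)); return s.x,np.abs(s.fun[:12]).max()
psi=np.radians(-7.6); gx=np.array([np.cos(psi),np.sin(psi),0]); gy=np.array([-np.sin(psi),np.cos(psi),0]); gz=np.array([0,0,1.])
hinge=np.array([.738,-.066,.105])
def hookpose(th,a=35,tilt=10,bx=.015,by=.020,dz=-.004,up=1):
    a,t=np.radians([a,tilt])
    y=np.array([np.sin(a)*np.cos(t),-np.cos(a)*np.cos(t),-np.sin(t)]) # guillotine axes
    zz=np.cross([0,0,up],y); zz/=np.linalg.norm(zz); x=np.cross(y,zz)   # x ~ up
    z=np.cross(x,y); M=np.c_[x,y,z]
    p=np.array([-.228+bx,by,dz])
    G=np.c_[gx,gy,gz]; Rt=R.from_rotvec([0,th,0]).as_matrix()
    return hinge+G@Rt@p, G@Rt@M
if __name__=="__main__":
    q0=np.array(D[-1][0])
    for a,tl in [(35,10),(45,10),(25,10),(35,20)]:
      for up in(1,-1):
        q=q0; 
        for th in (0,.4,.8,1.2,1.45):
            t,M=hookpose(th,a,tl,up=up); q,e=ik(t,M,q); print(a,tl,up,th,q.round(2),e.round(3))
E
python3 plan.py
```

```text
35 10 1 0 [-1.69  1.85  1.25  2.14 -0.62  0.49 -1.5 ] 0.0
35 10 1 0.4 [-1.53  1.45  1.33  2.15 -0.37  0.48 -1.11] 0.0
35 10 1 0.8 [-1.36  1.18  1.36  1.96 -0.17  0.74 -0.77] 0.0
35 10 1 1.2 [-1.12  1.07  1.26  1.64 -0.06  1.1  -0.45] 0.0
35 10 1 1.45 [-0.94  1.09  1.17  1.39 -0.03  1.35 -0.25] 0.0
35 10 -1 0 [-1.09  1.19  0.42  2.14  1.23  1.02 -0.1 ] 0.0
35 10 -1 0.4 [-0.94  0.84  0.37  2.15  1.17  1.02  0.55] 0.0
35 10 -1 0.8 [-0.72  0.65  0.25  1.96  0.95  1.15  1.31] 0.0
35 10 -1 1.2 [-0.52  0.68  0.15  1.64  0.77  1.39  1.95] 0.0
35 10 -1 1.45 [-0.42  0.79  0.1   1.39  0.7   1.58  2.29] 0.0
45 10 1 0 [-1.74  1.86  1.19  2.26 -0.88  0.24 -1.26] 0.0
45 10 1 0.4 [-1.54  1.36  1.3   2.28 -0.57  0.23 -0.86] 0.0
45 10 1 0.8 [-1.37  1.06  1.36  2.06 -0.24  0.57 -0.63] 0.0
45 10 1 1.2 [-1.11  0.96  1.25  1.7  -0.14  1.02 -0.33] 0.0
45 10 1 1.45 [-0.91  1.    1.15  1.42 -0.12  1.31 -0.16] 0.0
45 10 -1 0 [-1.02  1.19  0.3   2.26  1.51  1.14 -0.35] 0.0
45 10 -1 0.4 [-0.88  0.78  0.28  2.28  1.44  0.99  0.37] 0.0
45 10 -1 0.8 [-0.62  0.55  0.14  2.06  1.07  1.03  1.28] 0.0
45 10 -1 1.2 [-0.
[... 611 characters left out ...]
  0.22  1.58  0.77  1.5   1.91] 0.0
25 10 -1 1.45 [-0.5   0.87  0.18  1.36  0.75  1.66  2.24] 0.0
35 20 1 0 [-1.61  1.65  1.24  2.2  -0.71  0.38 -1.31] 0.0
35 20 1 0.4 [-1.46  1.31  1.34  2.13 -0.44  0.55 -0.96] 0.0
35 20 1 0.8 [-1.28  1.12  1.35  1.88 -0.24  0.9  -0.67] 0.0
35 20 1 1.2 [-1.02  1.09  1.25  1.51 -0.14  1.31 -0.38] 0.0
35 20 1 1.45 [-0.84  1.14  1.17  1.24 -0.09  1.57 -0.21] 0.0
35 20 -1 0 [-1.01  1.05  0.37  2.2   1.31  0.94 -0.07] 0.0
35 20 -1 0.4 [-0.8   0.73  0.26  2.13  1.1   1.    0.7 ] 0.0
35 20 -1 0.8 [-0.56  0.62  0.12  1.88  0.83  1.21  1.45] 0.0
35 20 -1 1.2 [-0.39  0.72  0.04  1.51  0.68  1.53  2.02] 0.0
35 20 -1 1.45 [-0.33  0.86  0.01  1.24  0.65  1.76  2.32] 0.0
```

```bash
cat > go.py <<'E'
from plan import *
def rel(t,M,s=None):
    s=s or manip.read_state(); Q=rot(s["orientation"])
    return (Q.T@(t-s["tool_pos"])*1000).round(0), R.from_matrix(Q.T@M).as_rotvec().round(3)
def pth(tg,M,n):
    s=manip.read_state(); dp,tv=rel(tg,M,s)
    print("total",dp,np.linalg.norm(dp).round(),tv,np.linalg.norm(tv).round(2))
    q=s["qpos"];Q=rot(s["orientation"])
    for k in np.linspace(0,1,n+1)[1:]:
        t=s["tool_pos"]+k*(tg-s["tool_pos"]); m=Q@R.from_rotvec(tv*k).as_matrix()
        q,e=ik(t,m,q); print(t.round(3),m[:,1].round(2),q.round(2),e.round(3))
E
python3 - <<'E'
from go import *
t,M=hookpose(0,up=-1,dz=0,tilt=10); t=t-.10*M[:,1]; print(t,M.round(3)); pth(t+[0,0,.05],M,8)
E
```

```text
[0.48419539 0.06942767 0.12236482] [[-0.08   0.453 -0.888]
 [ 0.154 -0.874 -0.46 ]
 [-0.985 -0.174  0.   ]]
total [  9. 166.   3.] 166.0 [-0.277 -0.598  1.03 ] 1.22
[0.455 0.101 0.312] [ 0.22 -0.4  -0.89] [-0.83  0.19  0.22  2.16  0.56  0.92  0.49] 0.0
[0.459 0.097 0.292] [ 0.24 -0.51 -0.82] [-0.9   0.28  0.23  2.17  0.68  0.95  0.4 ] 0.0
[0.463 0.092 0.272] [ 0.27 -0.61 -0.74] [-0.96  0.38  0.24  2.17  0.78  1.    0.31] 0.0
[0.467 0.088 0.252] [ 0.3  -0.7  -0.65] [-1.02  0.49  0.25  2.18  0.86  1.04  0.24] 0.0
[0.472 0.083 0.232] [ 0.34 -0.77 -0.54] [-1.07  0.61  0.27  2.18  0.93  1.08  0.18] 0.0
[0.476 0.079 0.212] [ 0.37 -0.83 -0.42] [-1.11  0.74  0.28  2.17  0.98  1.12  0.13] 0.0
[0.48  0.074 0.192] [ 0.41 -0.86 -0.3 ] [-1.15  0.87  0.29  2.16  1.03  1.17  0.09] 0.0
[0.484 0.069 0.172] [ 0.45 -0.87 -0.17] [-1.18  1.01  0.31  2.14  1.06  1.21  0.05] 0.0
```

send_rows([
  {"delta_pos": [1, 20, 0], "turn": [-0.035, -0.075, 0.129], "gripper": 0.6},
  {"delta_pos": [2, 41, 1], "turn": [-0.069, -0.15, 0.258], "gripper": 0.6},
  {"delta_pos": [3, 62, 1], "turn": [-0.104, -0.224, 0.386], "gripper": 0.6},
  {"delta_pos": [5, 83, 1], "turn": [-0.139, -0.299, 0.515], "gripper": 0.6},
  {"delta_pos": [6, 104, 2], "turn": [-0.173, -0.374, 0.644], "gripper": 0.6},
  {"delta_pos": [7, 125, 2], "turn": [-0.208, -0.449, 0.773], "gripper": 0.6},
  {"delta_pos": [8, 145, 3], "turn": [-0.242, -0.523, 0.901], "gripper": 0.6},
  {"delta_pos": [9, 166, 3], "turn": [-0.277, -0.598, 1.03], "gripper": 0.6},
  {"delta_pos": [9, 166, 3], "turn": [-0.277, -0.598, 1.03], "gripper": 0.6},
  {"delta_pos": [9, 166, 3], "turn": [-0.277, -0.598, 1.03], "gripper": 0.6},
])

```text
clock: 3.48
tool_pos: [0.4838, 0.0698, 0.1739]
orientation: [-0.107, -0.671, -0.227, 0.698]
contact_force: [-0.9, -0.4, 0.2]
width: 0.0344
```

```bash
python3 st.py; python3 kin2.py
python3 - <<'E'
from go import *
t,M=hookpose(0,up=-1,dz=0,tilt=10); t=t-.10*M[:,1]; print(rel(t,M))
c=cam("side"); save(c,"side2.png",(180,120,420,290),3)
E
```

```text
3.48 [0.4838 0.0698 0.1739] q [-1.08   0.915  0.282  2.271  1.126  1.184  0.073] F [-0.9 -0.4  0.2] 0.034399277344594734
[[-0.078  0.454 -0.888]
 [ 0.155 -0.874 -0.46 ]
 [-0.985 -0.174 -0.002]]
0.004924471289785825 [ 0.2925  0.6185  0.4553  0.3297 -0.0773 -0.0067  0.0227 -0.049  -0.0316
  0.0441  3.1007]
[ 0.024  0.003  0.003 -0.001  0.016 -0.     0.     0.006 -0.001  0.011
  0.    -0.013 -0.016  0.054 -0.012 -0.005  0.015 -0.001  0.001 -0.018
 -0.005 -0.016  0.    -0.017 -0.015  0.005  0.013  0.016  0.013  0.006
 -0.01  -0.03   0.004 -0.025  0.012 -0.02 ]
(array([51.,  9., -0.]), array([ 0.   , -0.002,  0.   ]))
```

View pics/side2.png

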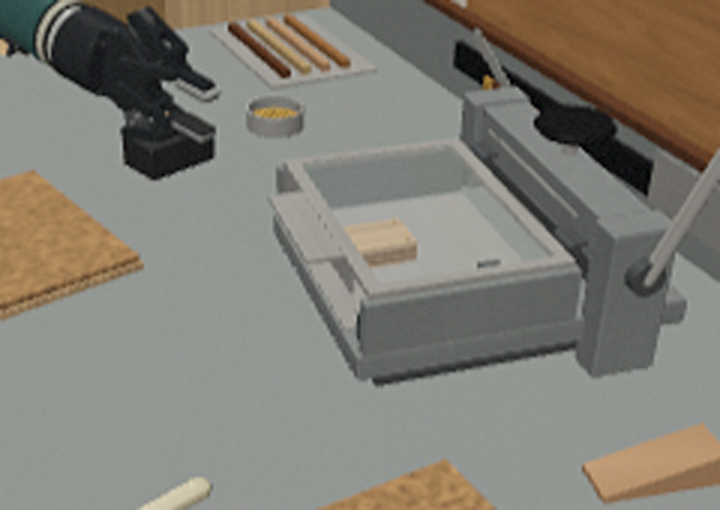

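The gripper (190,110 in the crop) is posed in front-left of the lip, with one finger above the other. The lip corners are at about (270,197) and (325,258). I cross-check the lip from this view.

Run:
```python
from go import *
c=dict(np.load("side1.npz")); c2=dict(np.load("top1.npz"))
for n,u,v in [("lipL",270,197),("lipR",327,260),("FRframe",371,292),("BLbeamside",466,140)]:
    print(n,(ray(c,180+u/3-.33,120+v/3-.33,.107)*1000).round(1))
G=np.c_[gx,gy,gz]
for n,p in [("lipL",[-.228,.06,.002]),("lipR",[-.228,-.06,.002]),("frame FR",[-.195,-.125,.003]),("frameBL",[0,.125,.003])]:
    w=hinge+G@p; print(n,w.round(4),(proj(c,w)-[180,120])*3,(proj(c2,w)-[205,100])*5)
```

```text
lipL [522.5  22.5 107. ]
lipR [ 521.7 -100.   107. ]
FRframe [ 532.4 -159.3  107. ]
BLbeamside [754.3  54.5 107. ]
lipL [0.5199 0.0236 0.107 ] [265.98519584 195.99151844] [185.13010223 618.39431147]
lipR [ 0.5041 -0.0953  0.107 ] [304.78079107 260.81411953] [400.55913525 651.22487698]
frame FR [ 0.5282 -0.1641  0.108 ] [368.14703218 294.09913891] [526.71645426 609.84861229]
frameBL [0.7545 0.0579 0.108 ] [463.49698974 136.75733158] [139.26842728 208.20259818]
```

send_rows([
  {"delta_pos": [25, 4, 0], "turn": [0, 0, 0], "gripper": 0.6},
  {"delta_pos": [51, 9, 0], "turn": [0, 0, 0], "gripper": 0.6},
  {"delta_pos": [51, 29, 0], "turn": [0, 0, 0], "gripper": 0.6},
  {"delta_pos": [51, 49, 0], "turn": [0, 0, 0], "gripper": 0.6},
  {"delta_pos": [51, 49, 0], "turn": [0, 0, 0], "gripper": 0.6},
])

```text
clock: 4.15
tool_pos: [0.5023, 0.034, 0.1169]
orientation: [-0.106, -0.672, -0.227, 0.697]
contact_force: [-0.3, -0.0, -0.2]
width: 0.0341
```

```bash
python3 st.py
python3 - <<'E'
from go import *
t,M=hookpose(0,up=-1,dz=0,tilt=10); print(rel(t,M))
c=cam("side"); save(c,"side3.png",(220,130,340,220),6)
E
```

```text
4.15 [0.5023 0.034  0.1169] q [-1.017  1.043  0.298  2.268  1.219  1.103 -0.054] F [-0.3 -0.  -0.2] 0.034053468282870154
[[-0.075  0.452 -0.889]
 [ 0.157 -0.875 -0.458]
 [-0.985 -0.174 -0.006]]
(array([ 1., 60., -0.]), array([-0.001, -0.006,  0.001]))
```

View pics/side3.png

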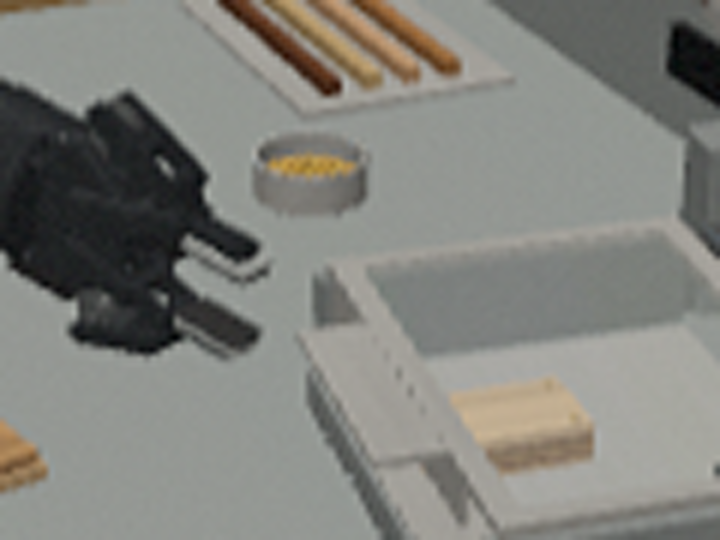

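Fingers (upper tip 260,270; lower tip 250,345) straddle the lip's height, in front of lip corner (300,335). I move in now.

send_rows([
  {"delta_pos": [0, 20, 0], "turn": [0, 0, 0], "gripper": 0.6},
  {"delta_pos": [0, 40, 0], "turn": [0, 0, 0], "gripper": 0.6},
  {"delta_pos": [1, 60, 0], "turn": [0, 0, 0], "gripper": 0.6},
  {"delta_pos": [1, 60, 0], "turn": [0, 0, 0], "gripper": 0.75},
  {"delta_pos": [1, 60, 0], "turn": [0, 0, 0], "gripper": 0.75},
])

```text
clock: 4.82
tool_pos: [0.529, -0.0155, 0.1028]
orientation: [-0.108, -0.67, -0.228, 0.698]
contact_force: [0.2, 0.1, 0.1]
width: 0.0215
```

```bash
python3 st.py
python3 - <<'E'
from go import *
s=manip.read_state(); Q=rot(s["orientation"])
p=s["tool_pos"]
for th in np.arange(.1,1.46,.0964):
    Rt=R.from_rotvec(gy*th).as_matrix()
    t=hinge+Rt@(p-hinge); print(round(th,2),(Q.T@(t-p)*1000).round(0).astype(int).tolist(),(Q.T@gy*th).round(3).tolist())
c=cam("side"); save(c,"side4.png",(220,130,340,220),6)
E
```

```text
4.83 [ 0.529  -0.0155  0.1028] q [-0.937  1.088  0.344  2.282  1.355  1.051 -0.128] F [0.2 0.1 0.1] 0.02151247092816396
[[-0.08   0.456 -0.886]
 [ 0.156 -0.872 -0.463]
 [-0.985 -0.175 -0.002]]
0.1 [-21, -3, -1] [0.014, -0.08, -0.058]
0.2 [-41, -5, -3] [0.028, -0.158, -0.113]
0.29 [-62, -6, -7] [0.042, -0.236, -0.169]
0.39 [-82, -6, -13] [0.056, -0.313, -0.224]
0.49 [-101, -4, -20] [0.07, -0.391, -0.28]
0.58 [-119, -1, -28] [0.084, -0.468, -0.335]
0.68 [-137, 3, -38] [0.098, -0.546, -0.391]
0.77 [-154, 7, -49] [0.111, -0.623, -0.447]
0.87 [-169, 13, -61] [0.125, -0.701, -0.502]
0.97 [-183, 21, -74] [0.139, -0.778, -0.558]
1.06 [-196, 28, -89] [0.153, -0.856, -0.613]
1.16 [-207, 37, -104] [0.167, -0.933, -0.669]
1.26 [-216, 47, -119] [0.181, -1.011, -0.724]
1.35 [-224, 57, -136] [0.195, -1.089, -0.78]
1.45 [-229, 68, -152] [0.209, -1.166, -0.836]
```

View pics/side4.png

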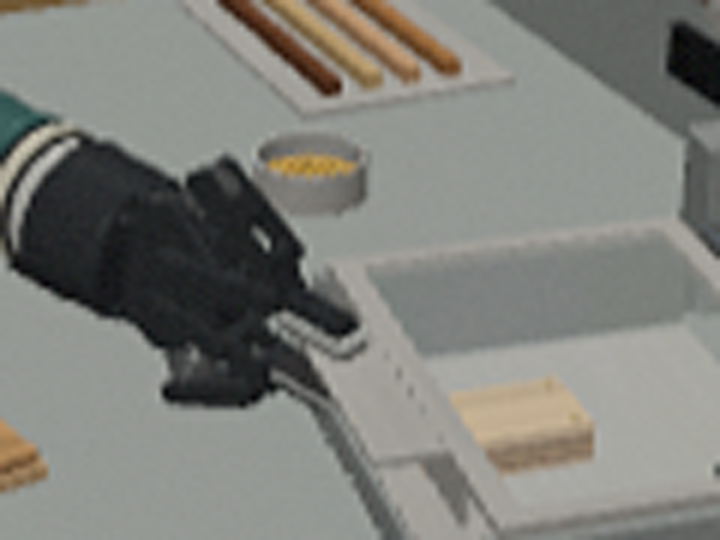

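The upper finger is above the lip at (350,345), with the lower one hidden beneath it and no contact force. I start the lift.

send_rows([
  {"delta_pos": [-10, -1, 0], "turn": [0.007, -0.04, -0.029], "gripper": 0.75},
  {"delta_pos": [-21, -3, -1], "turn": [0.014, -0.08, -0.058], "gripper": 0.75},
  {"delta_pos": [-31, -4, -2], "turn": [0.021, -0.119, -0.085], "gripper": 0.75},
  {"delta_pos": [-41, -5, -3], "turn": [0.028, -0.158, -0.113], "gripper": 0.75},
  {"delta_pos": [-52, -6, -5], "turn": [0.035, -0.197, -0.141], "gripper": 0.75},
  {"delta_pos": [-62, -6, -7], "turn": [0.042, -0.236, -0.169], "gripper": 0.75},
  {"delta_pos": [-72, -6, -10], "turn": [0.049, -0.275, -0.197], "gripper": 0.75},
  {"delta_pos": [-82, -6, -13], "turn": [0.056, -0.313, -0.224], "gripper": 0.75},
  {"delta_pos": [-92, -5, -16], "turn": [0.063, -0.352, -0.252], "gripper": 0.75},
  {"delta_pos": [-101, -4, -20], "turn": [0.07, -0.391, -0.28], "gripper": 0.75},
])

```text
clock: 6.12
tool_pos: [0.5521, -0.0182, 0.2023]
orientation: [-0.028, -0.485, -0.27, 0.831]
contact_force: [-1.7, -0.1, -2.0]
width: 0.0212
```

```bash
python3 st.py
cat > lift.py <<'E'
from go import *
# angle now about the hinge by orientation; remaining rotation steps from current pose to list
import sys
s=manip.read_state(); Q=rot(s["orientation"]); p=s["tool_pos"]
d=p-hinge; print("tool ang",np.arctan2(d[2],-d@gx).round(3),"radius",np.hypot(d[2],d@gx).round(4),"y",(d@gy).round(4),"ori", R.from_matrix(Q@hookpose(0,up=-1,dz=0)[1].T).as_rotvec().round(3))
f,n=float(sys.argv[1]),int(sys.argv[2]); a0=-.019; cur=np.arctan2(d[2],-d@gx)
tt=cur-a0
for k in range(1,n+1):
    th=tt+(f-tt)*k/n; p0,M=hookpose(th,up=-1); p1=hinge+R.from_rotvec(gy*th).as_matrix()@(gx*-.2128+gy*.0224+gz*-.0022)
    dp,tv=rel(p1,M,s); print(round(th,3),dp.astype(int).tolist(),tv.tolist())
E
python3 lift.py 1.45 14
```

```text
6.12 [ 0.5521 -0.0182  0.2023] q [-0.804  0.709  0.311  2.202  1.164  1.023  0.781] F [-1.7 -0.1 -2. ] 0.021211986100355004
[[-0.528  0.309 -0.791]
 [ 0.215 -0.853 -0.476]
 [-0.822 -0.422  0.383]]
tool ang 0.472 radius 0.214 y 0.0228 ori [0.067 0.485 0.003]
0.56 [-16, -2, -1] [0.014, -0.057, -0.039]
0.628 [-31, -3, -2] [0.024, -0.112, -0.078]
0.697 [-45, -5, -4] [0.034, -0.167, -0.118]
0.765 [-60, -5, -7] [0.043, -0.222, -0.157]
0.834 [-74, -5, -10] [0.053, -0.277, -0.196]
0.902 [-88, -5, -15] [0.063, -0.332, -0.236]
0.971 [-101, -3, -20] [0.073, -0.388, -0.275]
1.039 [-114, -2, -25] [0.082, -0.443, -0.315]
1.108 [-127, 1, -32] [0.092, -0.498, -0.354]
1.176 [-140, 4, -39] [0.102, -0.553, -0.393]
1.245 [-152, 7, -47] [0.112, -0.608, -0.433]
1.313 [-163, 11, -55] [0.121, -0.663, -0.472]
1.382 [-173, 16, -64] [0.131, -0.719, -0.512]
1.45 [-183, 21, -74] [0.141, -0.774, -0.551]
```

send_rows([
  {"delta_pos": [-16, -2, -1], "turn": [0.014, -0.057, -0.039], "gripper": 0.75},
  {"delta_pos": [-31, -3, -2], "turn": [0.024, -0.112, -0.078], "gripper": 0.75},
  {"delta_pos": [-45, -5, -4], "turn": [0.034, -0.167, -0.118], "gripper": 0.75},
  {"delta_pos": [-60, -5, -7], "turn": [0.043, -0.222, -0.157], "gripper": 0.75},
  {"delta_pos": [-74, -5, -10], "turn": [0.053, -0.277, -0.196], "gripper": 0.75},
  {"delta_pos": [-88, -5, -15], "turn": [0.063, -0.332, -0.236], "gripper": 0.75},
  {"delta_pos": [-101, -3, -20], "turn": [0.073, -0.388, -0.275], "gripper": 0.75},
  {"delta_pos": [-114, -2, -25], "turn": [0.082, -0.443, -0.315], "gripper": 0.75},
  {"delta_pos": [-127, 1, -32], "turn": [0.092, -0.498, -0.354], "gripper": 0.75},
  {"delta_pos": [-140, 4, -39], "turn": [0.102, -0.553, -0.393], "gripper": 0.75},
  {"delta_pos": [-152, 7, -47], "turn": [0.112, -0.608, -0.433], "gripper": 0.75},
  {"delta_pos": [-163, 11, -55], "turn": [0.121, -0.663, -0.472], "gripper": 0.75},
  {"delta_pos": [-173, 16, -64], "turn": [0.131, -0.719, -0.512], "gripper": 0.75},
  {"delta_pos": [-183, 21, -74], "turn": [0.141, -0.774, -0.551], "gripper": 0.75},
  {"delta_pos": [-183, 21, -74], "turn": [0.141, -0.774, -0.551], "gripper": 0.75},
])

```text
clock: 8.0
tool_pos: [0.7144, -0.0413, 0.3161]
orientation: [0.128, -0.054, -0.3, 0.944]
contact_force: [-0.6, -0.1, -0.4]
width: 0.0213
```

```bash
python3 st.py; python3 lift.py 1.49 2
python3 - <<'E'
from go import *
c=cam("side"); P=cloud(c); G=np.c_[gx,gy,gz]
# guard angle from sheet points: guillotine frame rel. hinge
q=(P-hinge)@G; r=np.hypot(q[...,0],q[...,2])
m=(r>.12)&(r<.19)&(q[...,1]<-.0)&(q[...,1]>-.12)&(q[...,2]>.08)
a=np.arctan2(q[...,2],-q[...,0])[m]; print(m.sum(),np.percentile(a,[10,30,50,70,90]).round(3))
save(c,"side5.png",(230,80,430,230),4)
E
```

```text
8.0 [ 0.7144 -0.0413  0.3161] q [-0.403  0.743  0.163  1.436  0.681  1.547  2.372] F [-0.6 -0.1 -0.4] 0.021268830817547445
[[-0.962 -0.209 -0.178]
 [ 0.274 -0.787 -0.553]
 [-0.024 -0.58   0.814]]
tool ang 1.445 radius 0.2128 y 0.0213 ori [ 0.191  1.433 -0.003]
1.477 [-4, -2, -1] [0.002, -0.027, -0.017]
1.49 [-7, -2, -1] [0.004, -0.037, -0.024]
527 [1.444 1.449 1.451 1.454 1.458]
```

View pics/side5.png

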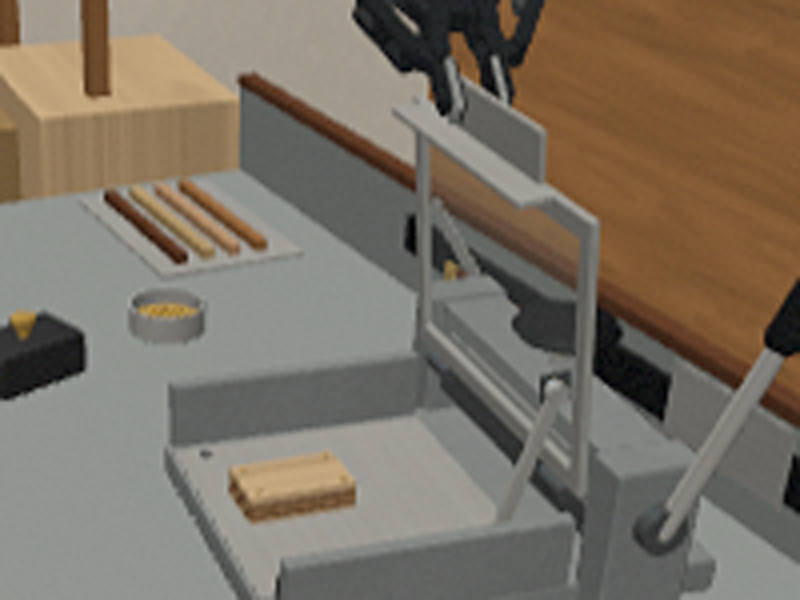

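The guard stands at about 1.46 rad. The stay's foot at (505,515) in the crop has swung past the rail end, and the packet is at (292,485). I ease it down.

```bash
python3 lift.py 1.26 10
```

```text
tool ang 1.441 radius 0.2128 y 0.0216 ori [ 0.191  1.434 -0.003]
1.44 [2, 0, -1] [-0.003, 0.004, 0.005]
1.42 [7, 1, -1] [-0.006, 0.02, 0.016]
1.4 [11, 1, -1] [-0.009, 0.036, 0.028]
1.38 [15, 2, -1] [-0.012, 0.052, 0.039]
1.36 [19, 3, -1] [-0.015, 0.069, 0.051]
1.34 [23, 4, -2] [-0.018, 0.085, 0.062]
1.32 [27, 5, -2] [-0.02, 0.101, 0.074]
1.3 [31, 6, -3] [-0.023, 0.117, 0.085]
1.28 [36, 8, -3] [-0.026, 0.133, 0.096]
1.26 [40, 9, -4] [-0.029, 0.149, 0.108]
```

send_rows([
  {"delta_pos": [4, 0, 0], "turn": [-0.003, 0.01, 0.01], "gripper": 0.75},
  {"delta_pos": [7, 1, -1], "turn": [-0.006, 0.02, 0.016], "gripper": 0.75},
  {"delta_pos": [11, 1, -1], "turn": [-0.009, 0.036, 0.028], "gripper": 0.75},
  {"delta_pos": [15, 2, -1], "turn": [-0.012, 0.052, 0.039], "gripper": 0.75},
  {"delta_pos": [19, 3, -1], "turn": [-0.015, 0.069, 0.051], "gripper": 0.75},
  {"delta_pos": [23, 4, -2], "turn": [-0.018, 0.085, 0.062], "gripper": 0.75},
  {"delta_pos": [27, 5, -2], "turn": [-0.02, 0.101, 0.074], "gripper": 0.75},
  {"delta_pos": [31, 6, -3], "turn": [-0.023, 0.117, 0.085], "gripper": 0.75},
  {"delta_pos": [31, 6, -3], "turn": [-0.023, 0.117, 0.085], "gripper": 0.75},
])

```text
clock: 9.18
tool_pos: [0.6833, -0.0361, 0.3098]
orientation: [0.104, -0.122, -0.3, 0.94]
contact_force: [0.6, 0.1, 0.3]
width: 0.0211
```

```bash
python3 st.py
cat > ga.py <<'E'
from go import *
def ga():
    c=cam("side"); P=cloud(c); G=np.c_[gx,gy,gz]
    q=(P-hinge)@G; r=np.hypot(q[...,0],q[...,2])
    m=(r>.12)&(r<.19)&(q[...,1]<-.0)&(q[...,1]>-.12)&(q[...,2]>.08)
    a=np.arctan2(q[...,2],-q[...,0])[m]; print(m.sum(),np.percentile(a,[10,30,50,70,90]).round(3)); return c
if __name__=="__main__": ga()
E
python3 ga.py;python3 lift.py 1.24 4
```

```text
9.18 [ 0.6833 -0.0361  0.3098] q [-0.454  0.678  0.179  1.584  0.717  1.431  2.182] F [0.6 0.1 0.3] 0.021110098585888824
[[-0.948 -0.122 -0.293]
 [ 0.269 -0.798 -0.539]
 [-0.168 -0.59   0.79 ]]
384 [1.291 1.295 1.297 1.299 1.303]
tool ang 1.295 radius 0.2129 y 0.0222 ori [ 0.171  1.289 -0.   ]
1.296 [2, 0, 0] [-0.001, 0.004, 0.002]
1.277 [6, 1, 0] [-0.004, 0.019, 0.012]
1.259 [10, 2, 0] [-0.007, 0.034, 0.023]
1.24 [14, 3, -1] [-0.009, 0.049, 0.034]
```

send_rows([
  {"delta_pos": [3, 0, 0], "turn": [-0.002, 0.01, 0.006], "gripper": 0.75},
  {"delta_pos": [6, 1, 0], "turn": [-0.004, 0.019, 0.012], "gripper": 0.75},
  {"delta_pos": [6, 1, 0], "turn": [-0.004, 0.019, 0.012], "gripper": 0.75},
])

```text
clock: 9.6
tool_pos: [0.6774, -0.0354, 0.3081]
orientation: [0.101, -0.133, -0.3, 0.939]
contact_force: [-0.8, 1.5, 0.4]
width: 0.0212
```

```bash
python3 st.py; python3 ga.py
```

```text
9.6 [ 0.6774 -0.0354  0.3081] q [-0.463  0.668  0.181  1.608  0.723  1.414  2.15 ] F [-0.8  1.5  0.4] 0.021163934760163504
[[-0.944 -0.11  -0.311]
 [ 0.27  -0.799 -0.537]
 [-0.189 -0.591  0.784]]
394 [1.291 1.295 1.297 1.299 1.302]
```

send_rows([
  {"delta_pos": [0, 0, 0], "turn": [0, 0, 0], "gripper": 0.6},
  {"delta_pos": [0, 0, 0], "turn": [0, 0, 0], "gripper": 0.6},
  {"delta_pos": [0, -15, 0], "turn": [0, 0, 0], "gripper": 0.6},
  {"delta_pos": [0, -40, 0], "turn": [0, 0, 0], "gripper": 0.6},
  {"delta_pos": [0, -70, 0], "turn": [0, 0, 0], "gripper": 0.6},
  {"delta_pos": [0, -110, 0], "turn": [0, 0, 0], "gripper": 0.6},
  {"delta_pos": [0, -110, 0], "turn": [0, 0, 0], "gripper": 0.6},
])

```text
clock: 10.52
tool_pos: [0.6914, 0.0577, 0.3748]
orientation: [0.098, -0.134, -0.303, 0.938]
contact_force: [-0.4, -0.4, -0.3]
width: 0.034
```

```bash
python3 st.py
python3 - <<'E'
from ga import *
c=ga(); save(c,"side6.png",(200,60,440,240),3.3)
def pk(c,n):
    hsv=cv2.cvtColor(c["img"],cv2.COLOR_RGB2HSV); P=cloud(c)
    m=cv2.inRange(hsv,(8,50,120),(25,140,255)); G=np.c_[gx,gy,gz]
    q=(P-hinge)@G+[.09,0,.105]
    m=((m>0)&(abs(q[...,0])<.115)&(abs(q[...,1])<.115)&(P[...,2]>.045)&(P[...,2]<.095)).astype('u1')
    z=P[...,2][m>0]; print(n,m.sum(),"z",np.percentile(z,[10,50,90]).round(4))
    k,l,s,ce=cv2.connectedComponentsWithStats(m); i=1+s[1:,4].argmax()
    cn=cv2.findContours((l==i).astype('u1'),0,2)[0][0].reshape(-1,2)
    w=np.array([ray(c,u,v,.072)[:2]*1000 for u,v in cn]).astype('f4'); print(ce[i],cv2.minAreaRect(w))
    print(cv2.boxPoints(cv2.minAreaRect(w)).round())
t=cam("top"); pk(t,"top"); pk(c,"side"); save(t,"top6.png",(205,100,345,240),5)
np.savez("top6.npz",**{k:t[k] for k in("img","z_map","mtx","R","t")})
E
```

```text
10.53 [0.6914 0.0577 0.3748] q [-0.55   0.66   0.162  1.441  0.673  1.604  2.199] F [-0.4 -0.4 -0.3] 0.03404559515737363
[[-0.945 -0.103 -0.311]
 [ 0.265 -0.797 -0.543]
 [-0.192 -0.595  0.78 ]]
395 [1.292 1.296 1.298 1.3   1.304]
top 458 z [0.0687 0.0725 0.0756]
[261.63100437 198.29257642] ((599.5302124023438, -26.337133407592773), (47.35575866699219, 80.5995864868164), 84.1333999633789)
[[557. -46.]
 [637. -54.]
 [642.  -7.]
 [562.   1.]]
side 322 z [0.0601 0.0741 0.0757]
[302.35815603 199.05673759] ((599.0220947265625, -28.132232666015625), (54.75253677368164, 84.00000762939453), 84.25704956054688)
[[554. -51.]
 [638. -60.]
 [644.  -5.]
 [560.   3.]]
```

View pics/side6.png

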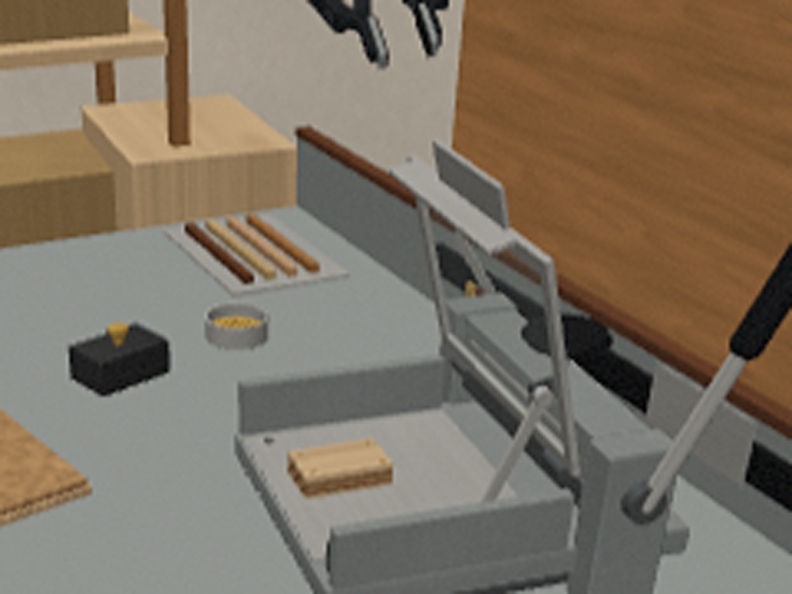

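View pics/top6.png

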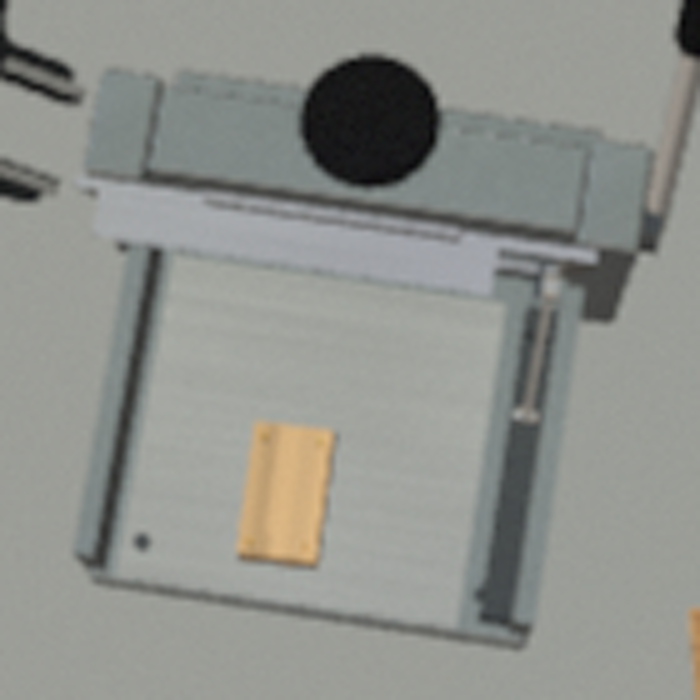

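The guard is standing on the stay, with the foot in the notch end at about (490,500) in the side crop, and the gripper is clear. In the top crop the packet is fully visible at (287,493) and measures 47x81 mm, centred at (0.600,-0.027). Now the grasp.

Run:
```python
from go import *
a=np.radians(-5.8); px=np.array([np.cos(a),np.sin(a),0]); py=np.array([-np.sin(a),np.cos(a),0])
for sgn in(1,-1):
    x=py*sgn; y=np.array([0,0,-1.]); M=np.c_[x,y,np.cross(x,y)]
    print(sgn); pth(np.array([.575,-.0,.37]),M,10)
    q=np.array(manip.read_state()["qpos"])
    for t in ([.575,0,.37],[.594,-.0265,.2],[.594,-.0265,.051],[.594,-.0265,.22],[.474,-.36,.15]):
        q,e=ik(np.array(t),M,q); print(t,q.round(2),e.round(3))
```

```text
1
total [95. 57. 62.] 127.0 [-0.633  1.197 -0.777] 1.56
[0.678 0.048 0.373] [-0.16 -0.74 -0.66] [-0.52  0.64  0.17  1.44  0.58  1.59  2.13] 0.0
[0.667 0.043 0.373] [-0.19 -0.67 -0.72] [-0.5   0.61  0.18  1.44  0.5   1.57  2.05] 0.0
[0.655 0.037 0.372] [-0.21 -0.59 -0.78] [-0.47  0.58  0.19  1.46  0.42  1.55  1.97] 0.0
[0.644 0.032 0.372] [-0.22 -0.51 -0.83] [-0.44  0.54  0.2   1.48  0.34  1.51  1.89] 0.0
[0.632 0.027 0.372] [-0.22 -0.42 -0.88] [-0.41  0.5   0.22  1.51  0.26  1.46  1.82] 0.0
[0.621 0.021 0.371] [-0.2  -0.33 -0.92] [-0.39  0.46  0.23  1.56  0.18  1.41  1.75] 0.0
[0.609 0.016 0.371] [-0.17 -0.24 -0.96] [-0.36  0.41  0.25  1.61  0.11  1.34  1.69] 0.0
[0.598 0.011 0.371] [-0.12 -0.16 -0.98] [-0.33  0.37  0.27  1.66  0.03  1.27  1.63] 0.0
[0.586 0.005 0.37 ] [-0.07 -0.08 -0.99] [-0.31  0.32  0.28  1.73 -0.04  1.2   1.58] 0.0
[0.575 0.    0.37 ] [ 0. -0. -1.] [-0.28  0.27  0.3   1.79 -0.11  1.11  1.54] 0.0
[0.575, 0, 0.37] [-0.32  0.27  0.35  1.79 -0.13  1.12  1.56] 0.0
[0.594, -0.0265, 0.2] [-0.22  0.47  0.3   1.95 -0.22  0.78  1.68] 0.0
[0.594, -0.0265, 0.051] [-0.13  0.6
[... 769 characters left out ...]
.016 0.371] [ 0.16 -0.27 -0.95] [ 0.59  0.52 -1.27  1.85  0.87  1.32  3.09] 0.046
[0.598 0.011 0.371] [ 0.12 -0.17 -0.98] [ 0.58  0.52 -1.27  1.91  0.9   1.27  3.09] 0.151
[0.586 0.005 0.37 ] [ 0.07 -0.08 -0.99] [ 0.58  0.51 -1.27  1.98  0.94  1.21  3.09] 0.259
[0.575 0.    0.37 ] [ 0.  0. -1.] [ 0.59  0.49 -1.27  2.08  1.01  1.09  3.09] 0.38
[0.575, 0, 0.37] [ 0.59  0.49 -1.27  2.08  1.01  1.09  3.09] 0.38
[0.594, -0.0265, 0.2] [ 0.69  0.77 -1.27  2.19  1.27  0.99  3.09] 0.269
[0.594, -0.0265, 0.051] [ 0.69  1.08 -1.27  2.18  1.45  1.1   3.09] 0.153
[0.594, -0.0265, 0.22] [ 0.69  0.73 -1.27  2.19  1.25  0.98  3.09] 0.288
[0.474, -0.36, 0.15] [ 0.69  0.5  -0.13  2.33  2.1   0.08  3.09] 0.308
```

send_rows([
  {"delta_pos": [10, 0, 10], "turn": [-0.063, 0.12, -0.078], "gripper": 0.6},
  {"delta_pos": [19, 8, 16], "turn": [-0.127, 0.239, -0.155], "gripper": 0.6},
  {"delta_pos": [28, 17, 19], "turn": [-0.19, 0.359, -0.233], "gripper": 0.5},
  {"delta_pos": [38, 23, 25], "turn": [-0.253, 0.479, -0.311], "gripper": 0.3},
  {"delta_pos": [48, 28, 31], "turn": [-0.317, 0.598, -0.389], "gripper": 0},
  {"delta_pos": [57, 34, 37], "turn": [-0.38, 0.718, -0.466], "gripper": 0},
  {"delta_pos": [67, 40, 43], "turn": [-0.443, 0.838, -0.544], "gripper": 0},
  {"delta_pos": [76, 46, 50], "turn": [-0.506, 0.958, -0.622], "gripper": 0},
  {"delta_pos": [86, 51, 56], "turn": [-0.57, 1.077, -0.699], "gripper": 0},
  {"delta_pos": [95, 57, 62], "turn": [-0.633, 1.197, -0.777], "gripper": 0},
  {"delta_pos": [95, 57, 62], "turn": [-0.633, 1.197, -0.777], "gripper": 0},
])

```text
clock: 12.0
tool_pos: [0.5718, -0.0051, 0.3701]
orientation: [0.527, -0.526, -0.471, 0.473]
contact_force: [0.3, 0.4, -0.6]
width: 0.0854
```

```bash
python3 st.py
cat > pk.py <<'E'
from ga import *
a=np.radians(-5.8); x=np.array([-np.sin(a),np.cos(a),0]); y=np.array([0,0,-1.]); M=np.c_[x,y,np.cross(x,y)]
E
python3 - <<'E'
from pk import *
for z in(.2,.051): print(rel(np.array([.594,-.0265,z]),M))
E
```

```text
12.0 [ 0.5718 -0.0051  0.3701] q [-0.291  0.265  0.279  1.808 -0.08   1.082  1.478] F [ 0.3  0.4 -0.6] 0.08536688720778147
[[ 0.109 -0.003 -0.994]
 [ 0.994 -0.002  0.109]
 [-0.002 -1.     0.002]]
(array([-18., 170., -25.]), array([-0.002, -0.008, -0.002]))
(array([-18., 319., -25.]), array([-0.002, -0.008, -0.002]))
```

send_rows([
  {"delta_pos": [-18, 30, -25], "turn": [0, -0.008, 0], "gripper": 0},
  {"delta_pos": [-18, 75, -25], "turn": [0, -0.008, 0], "gripper": 0},
  {"delta_pos": [-18, 125, -25], "turn": [0, -0.008, 0], "gripper": 0},
  {"delta_pos": [-18, 175, -25], "turn": [0, -0.008, 0], "gripper": 0},
  {"delta_pos": [-18, 220, -25], "turn": [0, -0.008, 0], "gripper": 0},
  {"delta_pos": [-18, 260, -25], "turn": [0, -0.008, 0], "gripper": 0},
  {"delta_pos": [-18, 290, -25], "turn": [0, -0.008, 0], "gripper": 0},
  {"delta_pos": [-18, 310, -25], "turn": [0, -0.008, 0], "gripper": 0},
  {"delta_pos": [-18, 318, -25], "turn": [0, -0.008, 0], "gripper": 0},
  {"delta_pos": [-18, 318, -25], "turn": [0, -0.008, 0], "gripper": 0},
])

```text
clock: 13.25
tool_pos: [0.5978, -0.0214, 0.0521]
orientation: [-0.523, 0.523, 0.476, -0.476]
contact_force: [-0.5, 0.7, -0.5]
width: 0.086
```

send_rows([
  {"delta_pos": [0, 0, 0], "turn": [0, 0, 0], "gripper": 0.3},
  {"delta_pos": [0, 0, 0], "turn": [0, 0, 0], "gripper": 0.4},
  {"delta_pos": [0, 0, 0], "turn": [0, 0, 0], "gripper": 0.7},
  {"delta_pos": [0, 0, 0], "turn": [0, 0, 0], "gripper": 0.7},
  {"delta_pos": [0, 0, 0], "turn": [0, 0, 0], "gripper": 0.7},
], grip_force=35)

```text
clock: 13.88
tool_pos: [0.5983, -0.022, 0.0534]
orientation: [-0.522, 0.524, 0.476, -0.476]
contact_force: [-0.5, 0.1, 6.2]
width: 0.0453
```

```bash
python3 st.py
python3 - <<'E'
from ga import *
c=ga(); save(c,"side7.png",(200,90,400,240),4)
E
```

```text
13.88 [ 0.5983 -0.022   0.0534] q [-0.153  0.688  0.162  2.011 -0.232  0.457  1.657] F [-0.5  0.1  6.2] 0.045274800134228375
[[ 0.095  0.002 -0.995]
 [ 0.995 -0.001  0.095]
 [-0.001 -1.    -0.002]]
664 [0.561 0.709 1.292 1.297 1.301]
```

View pics/side7.png

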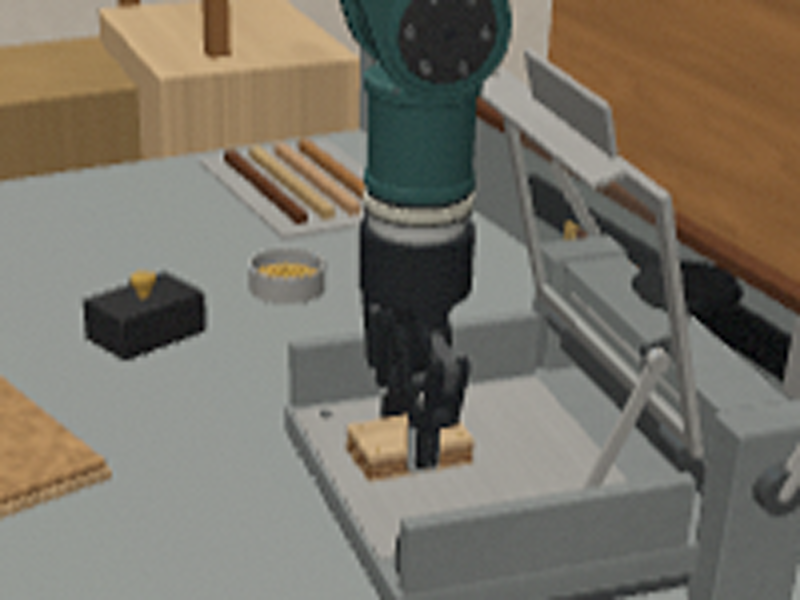

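The packet is gripped across its 46 mm width (45.3 mm measured), clear of the guard. I lift it and carry it over.

send_rows([
  {"delta_pos": [0, -8, 0], "turn": [0, 0, 0], "gripper": 0.7},
  {"delta_pos": [0, -25, 2], "turn": [0, 0, 0], "gripper": 0.7},
  {"delta_pos": [0, -60, 8], "turn": [0, 0, 0], "gripper": 0.7},
  {"delta_pos": [0, -100, 15], "turn": [0, 0, 0], "gripper": 0.7},
  {"delta_pos": [0, -140, 22], "turn": [0, 0, 0], "gripper": 0.7},
  {"delta_pos": [-20, -150, 30], "turn": [0, 0, 0], "gripper": 0.7},
  {"delta_pos": [-60, -150, 40], "turn": [0, 0, 0], "gripper": 0.7},
  {"delta_pos": [-105, -150, 50], "turn": [0, 0, 0], "gripper": 0.7},
  {"delta_pos": [-150, -150, 60], "turn": [0, 0, 0], "gripper": 0.7},
  {"delta_pos": [-195, -150, 70], "turn": [0, 0, 0], "gripper": 0.7},
  {"delta_pos": [-240, -150, 80], "turn": [0, 0, 0], "gripper": 0.7},
  {"delta_pos": [-285, -150, 88], "turn": [0, 0, 0], "gripper": 0.7},
  {"delta_pos": [-325, -150, 91], "turn": [0, 0, 0], "gripper": 0.7},
  {"delta_pos": [-348, -150, 91], "turn": [0, 0, 0], "gripper": 0.7},
  {"delta_pos": [-348, -150, 91], "turn": [0, 0, 0], "gripper": 0.7},
  {"delta_pos": [-348, -150, 91], "turn": [0, 0, 0], "gripper": 0.7},
])

```text
clock: 15.92
tool_pos: [0.4743, -0.3571, 0.202]
orientation: [0.523, -0.522, -0.476, 0.476]
contact_force: [0.7, 0.3, -1.7]
width: 0.0452
```

```bash
python3 st.py; python3 ga.py
```

```text
15.93 [ 0.4743 -0.3571  0.202 ] q [ 0.378  0.474  0.263  1.944 -0.176  0.747  2.222] F [ 0.7  0.3 -1.7] 0.04522111509553978
[[ 0.093 -0.001 -0.996]
 [ 0.996  0.001  0.093]
 [ 0.001 -1.     0.001]]
143 [1.289 1.293 1.296 1.298 1.301]
```

send_rows([
  {"delta_pos": [0, 40, 0], "turn": [0, 0, 0], "gripper": 0.7},
  {"delta_pos": [0, 85, 0], "turn": [0, 0, 0], "gripper": 0.7},
  {"delta_pos": [0, 125, 0], "turn": [0, 0, 0], "gripper": 0.7},
  {"delta_pos": [0, 155, 0], "turn": [0, 0, 0], "gripper": 0.7},
  {"delta_pos": [0, 170, 0], "turn": [0, 0, 0], "gripper": 0.7},
  {"delta_pos": [0, 178, 0], "turn": [0, 0, 0], "gripper": 0.7},
  {"delta_pos": [0, 182, 0], "turn": [0, 0, 0], "gripper": 0.7},
  {"delta_pos": [0, 184, 0], "turn": [0, 0, 0], "gripper": 0.7},
  {"delta_pos": [0, 184, 0], "turn": [0, 0, 0], "gripper": 0.7},
])

```text
clock: 17.1
tool_pos: [0.4743, -0.3596, 0.0191]
orientation: [-0.523, 0.524, 0.476, -0.476]
contact_force: [0.4, 0.6, -0.9]
width: 0.0453
```

```bash
python3 st.py
```

```text
17.1 [ 0.4743 -0.3596  0.0191] q [ 0.465  0.742  0.153  2.025 -0.27   0.392  2.304] F [ 0.4  0.6 -0.9] 0.04525447303043933
[[ 0.095  0.001 -0.996]
 [ 0.996 -0.001  0.095]
 [-0.001 -1.    -0.001]]
```

No contact yet, so I creep down.

send_rows([
  {"delta_pos": [0, 1, 0], "turn": [0, 0, 0], "gripper": 0.7},
  {"delta_pos": [0, 2, 0], "turn": [0, 0, 0], "gripper": 0.7},
  {"delta_pos": [0, 3, 0], "turn": [0, 0, 0], "gripper": 0.7},
  {"delta_pos": [0, 3, 0], "turn": [0, 0, 0], "gripper": 0.7},
])

```text
clock: 17.6
tool_pos: [0.474, -0.3594, 0.0155]
orientation: [-0.523, 0.523, 0.475, -0.476]
contact_force: [0.2, -0.5, -0.6]
width: 0.0452
```

```bash
python3 st.py|head -1
```

```text
17.6 [ 0.474  -0.3594  0.0155] q [ 0.467  0.747  0.15   2.026 -0.271  0.387  2.305] F [ 0.2 -0.5 -0.6] 0.045184541719991984
```

send_rows([
  {"delta_pos": [0, 1, 0], "turn": [0, 0, 0], "gripper": 0.7},
  {"delta_pos": [0, 2, 0], "turn": [0, 0, 0], "gripper": 0.7},
  {"delta_pos": [0, 2, 0], "turn": [0, 0, 0], "gripper": 0.7},
])

```text
clock: 17.98
tool_pos: [0.474, -0.3594, 0.0154]
orientation: [-0.523, 0.523, 0.476, -0.476]
contact_force: [-3.1, 3.0, 14.5]
width: 0.0449
```

```bash
python3 st.py|head -1
```

```text
17.98 [ 0.474  -0.3594  0.0154] q [ 0.468  0.748  0.149  2.026 -0.271  0.386  2.306] F [-3.1  3.  14.5] 0.0449050103150682
```

It is seated (14.5 N). I ease off, open gradually, then retreat upward.

send_rows([
  {"delta_pos": [0, -1, 0], "turn": [0, 0, 0], "gripper": 0.7},
  {"delta_pos": [0, -1, 0], "turn": [0, 0, 0], "gripper": 0.4},
  {"delta_pos": [0, -1, 0], "turn": [0, 0, 0], "gripper": 0.25},
  {"delta_pos": [0, -1, 0], "turn": [0, 0, 0], "gripper": 0.1},
  {"delta_pos": [0, -1, 0], "turn": [0, 0, 0], "gripper": 0.1},
  {"delta_pos": [0, -10, 0], "turn": [0, 0, 0], "gripper": 0.1},
  {"delta_pos": [0, -40, 0], "turn": [0, 0, 0], "gripper": 0.1},
  {"delta_pos": [0, -90, 0], "turn": [0, 0, 0], "gripper": 0.1},
  {"delta_pos": [0, -140, 0], "turn": [0, 0, 0], "gripper": 0.1},
  {"delta_pos": [0, -190, 40], "turn": [0, 0, 0], "gripper": 0.1},
  {"delta_pos": [0, -230, 90], "turn": [0, 0, 0], "gripper": 0.1},
  {"delta_pos": [0, -250, 100], "turn": [0, 0, 0], "gripper": 0.1},
  {"delta_pos": [0, -250, 100], "turn": [0, 0, 0], "gripper": 0.1},
])

```text
clock: 19.6
tool_pos: [0.3741, -0.3505, 0.2658]
orientation: [-0.522, 0.525, 0.475, -0.475]
contact_force: [0.9, 0.2, -0.2]
width: 0.0766
```

```bash
python3 st.py|head -1
python3 - <<'E'
from ga import *
c=ga(); save(c,"side8.png",s=1.4)
hsv=cv2.cvtColor(c["img"],cv2.COLOR_RGB2HSV); P=cloud(c)
m=(P[...,2]>.028)&(P[...,2]<.042)&(abs(P[...,0]-.474)<.08)&(abs(P[...,1]+.36)<.09)
w=P[m]; print(m.sum(),np.percentile(w[:,2],[5,50,95]),cv2.minAreaRect((w[:,:2]*1000).astype('f4')))
A=np.c_[w[:,:2]-w[:,:2].mean(0),np.ones(len(w))]; print("tilt",np.linalg.lstsq(A,w[:,2],rcond=None)[0])
E
```

```text
19.6 [ 0.3741 -0.3505  0.2658] q [ 0.411  0.288  0.316  2.06  -0.123  0.806  2.274] F [ 0.9  0.2 -0.2] 0.07663464134172307
386 [1.291 1.295 1.297 1.3   1.303]
717 [0.03016629 0.03564406 0.03741239] ((476.3008728027344, -360.8690185546875), (48.18492126464844, 78.95073699951172), 83.94534301757812)
tilt [0.01192535 0.04405206 0.03521224]
```

View pics/side8.png

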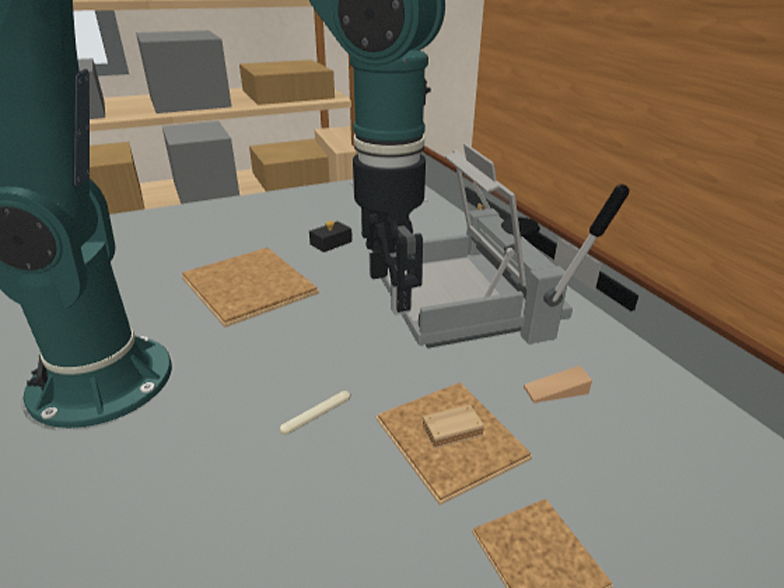

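The packet lies flat in the middle of the middle board at (452,424). The guard is propped, the gripper is clear, and the weight (330,236), burnisher and wedge have not moved. The tin is hidden behind the arm in this view.

```bash
python3 -c "
from cell import manip
print(manip.job_done())"
```

```text
the job is handed in; nothing more can be done
None
```

The job is done and handed in at about 19.6 s on the robot's clock (limit 67 s). The hand-in call gave no verdict.

- **Guard:** I lifted it by the lip with the fingers straddling it, to about 1.46 rad. I then eased it down until it stood on the stay. My depth estimate was 1.297 rad (about 1.31 after allowing for the offset to the sheet's face). It stayed the same when I lowered the tool away, after I withdrew it, and through the rest of the job.
- **Packet:** I gripped it across its 46 mm width, carried it clear of the guard and lowered it onto the middle-sized cork board until it touched (14.5 N), then released. The last check shows it about 2 mm from the board's centre, wholly on the cork.
- **Other items:** The weight, wedge and burnisher look unmoved in the last picture. The arm hid the tin in that view. An earlier picture, taken during the grasp, showed it undisturbed, and the tool did not go near it afterwards.

**Checks that disagreed:** A plane fit to the packet's depth points gave an apparent slope of about 2.5°. I put that down to points on its side edges, since its median top height (35.6 mm against 34 mm expected) and the picture both look flat. My fitted arm model was only good to about 10 mm, so I used it only to check reach.

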